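# Take the top tray off the clamped pile

### The job

Turn the red clamp knob until its arm is swung right off the pile of trays, then lift only the top tray, with the syringe in it, off the pile and out of the front of its holder. Carry it fairly level, lower it gently until it rests in the middle of the green mat, lined up with it, and only then let go, leaving the other trays in the holder and everything else on the trolley where it is.

Things in the scene. Friction and masses are not known exactly. Their poses are not given: they have to be found in the camera images.
- holder: white fixed stand; origin at its underside at the centre of the pile, open front at its -x, z up. The trays stand on its 6 mm base, long side along y. Back wall at x 54 mm and side cheeks (inner faces y +-81 mm, from x 15 mm back) 158 mm high; the clamp's 16 mm post at x -30, y -108 mm
- cover_edge (a point): middle of the lower front edge of the holder's 6 mm dust cover, 48 mm above the top tray's rim and 43 mm behind the front rims; the cover lies from here (100 mm wide; full width from 16 mm further back) to the back wall. An upright gripper body at the front rim strikes it. A tray leaves by lifting it 16 to 40 mm, then drawing it out at the front (holder's -x). z up
- clamp (a joint): turn of the clamp (red knob and steel arm in one) about its upright post, rad: at 0 its arm points along the holder's +y, over the top tray's rim; grows counterclockwise seen from above; at 1.57 the arm points out to the front (holder's -x). Clear of the trays above 1.2; stops at -0.1 and 1.75. Stiff (0.1 N m), stays where it is left
- clamp_knob (a point): on the clamp's turning axis, in the red bar grip: bar 14 mm wide, 42 mm long, 24 mm tall, its top 11 mm above this point; this point's y axis runs along bar and arm and turns with them, z up. The arm is 14 mm wide, reaches 54 mm from the axis, its underside 27 mm below this point and 3 mm above the top tray's rim
- tray_top: the top one of three alike light-blue rigid plastic trays nested in the holder, open, 42 mm high, about 0.17 kg; origin at the centre of its underside, x across, y along, z up. Rim 90 (x) by 150 mm (y), foot 52 by 112 mm; flat walls 3.6 mm thick, floor 3 mm; four pins 25 mm tall, 8 mm thick on the floor at x +-16.5, y +-47 mm. Starts with x and y along the holder's
- tray_front_rim (a point): middle of the top tray's front rim (its -x side, at the holder's open front), mid wall, 42 mm above the tray's underside. From here down the wall slopes inward (tray's +x) by 24 degrees from the vertical. Pinch it here, leaning out to the front along the slope; the next tray's rim, 28 mm lower, leaves about 24 mm of wall free outside. Axes as the tray's
- tray_middle: the second tray of the pile, same shape, origin at the centre of its underside; it stays in the holder
- tray_bottom: the lowest tray of the pile, same shape, origin at the centre of its underside; it stays in the holder
- syringe: a capped 5 ml syringe lying in the top tray, 85 by 23 by 14 mm, origin at the middle of its underside, y along it; it travels in the tray
- mat: a fixed green mat 110 mm (x) by 150 mm (y), 4 mm thick, on the trolley right of the holder; origin at the centre of its underside
- antiseptic: a loose green squeeze bottle with white nozzle, 41 x 61 x 99 mm tall, origin at the centre of its underside; a bystander
- amber_bottle: a loose amber dropper bottle, 33 mm across, 102 mm tall, origin at the centre of its underside; a bystander
- specimen_cup: a loose specimen cup with blue lid, 46 mm across, 59 mm tall, origin at the centre of its underside; a bystander
- cotton_buds: a loose tub of cotton buds, 77 mm across, 80 mm tall, origin at the centre of its underside; a bystander
- tape_roll: a loose roll of black tape, 59 mm across, 19 mm high, lying flat, origin at the centre of its underside; a bystander
- marker_pen: a loose black and white marker pen, 135 mm long (y), 17 mm thick, lying near the front edge, origin at its middle on the underside; a bystander

How it is judged (in metres and radians):
On the way, in this order (a step that is already met when the one before it is completed fails the run):
1. the clamp is turned until its arm is off the pile (more than 1.2 rad) (value of joint clamp above 1.2 rad), for 0.1 s.
2. the top tray is off the pile and out of the holder, carried in the air (more than 100 mm from the holder's centre, its underside 15 mm or more up) (horizontal distance between tray_top and holder above 0.1 m and height (world z) of tray_top above 0.015 m), for 0.1 s.
3. the tray is lowered until it bears on the mat while it is still held (not dropped) (contact force between tray_top and mat above 0.5 N and contact force between the fingers and tray_top above 1 N), for 0.04 s.
At the end, for the whole second after the job is handed in: the top tray stands flat and at rest on the mat (its centre within 22 mm of the mat's along both of the mat's axes, long side along the mat's long side within 0.2 rad, either way round, tilt under 0.06 rad), and the syringe lies in it (x of tray_top in the frame of mat between -0.022 and 0.022 m and y of tray_top in the frame of mat between -0.022 and 0.022 m and z of tray_top in the frame of mat between 0.001 and 0.008 m and angle between the y axis of tray_top and the y axis of mat, either way round below 0.2 rad and angle between tray_top's own z axis and vertical below 0.06 rad and linear speed of tray_top below 0.02 m/s and x of syringe in the frame of tray_top between -0.035 and 0.035 m and y of syringe in the frame of tray_top between -0.06 and 0.06 m and z of syringe in the frame of tray_top between 0 and 0.04 m); the robot touches nothing.
It fails at once if a tray beneath is lifted or dragged along (moved more than 20 mm) (distance of any of tray_middle, tray_bottom from where it was at the start of the episode above 0.02 m).
It fails at once if the top tray is tipped by more than 0.5 rad (angle between tray_top's own z axis and vertical above 0.5 rad).
It fails at once if the tray is pressed hard on the mat (more than 70 N) (contact force between tray_top and mat above 70 N).
It fails at once if something else on the trolley is knocked away (moved more than 25 mm) (distance of any of antiseptic, amber_bottle, specimen_cup, cotton_buds, tape_roll, marker_pen from where it was at the start of the episode above 0.025 m).
It also fails if it takes over 58 s, if anything falls off the work surface, if the arm or the gripper's body presses on something with over 40 N, if the wrist force passes 120 N, or if a joint passes its speed limit or range.

### The arm

A 6-joint arm with a two-finger parallel gripper is mounted at the origin on a cart in front of the work surface, level with it; the furniture and walls round the work are solid. World frame = base frame: x ahead of the robot, y to its left, z up, the work surface at z = 0. Lengths are in mm, angles in rad, forces in N, time in s.
With the tool pointing down it reaches from about 400 to 925 mm from the base axis. Payload 12.5 kg.
Tool frame: the origin (TCP) lies between the finger pads; the fingertips stand 25 mm ahead of it and the grasp point (between the pads) lies 6 mm ahead of it; z points along the fingers, y is the line along which they close (so a half turn about z gives the same grasp; the last joint's range is limited). The gripper opens to 95 mm and grips with 3 to 60 N. Pads are 20 mm wide; open, the fingers measure 119 mm over their backs; the gripper's body (75 mm by 180 mm) begins 59 mm behind the grasp point.
Start: joints at [-1.444, 0.491, 1.559, -0, 1.092, -0.106], TCP at [144.211, -608.151, 239.661] pointing down, gripper open.
Joint ranges: [-3.1, 3.1], [-0.84, 2.19], [0.05, 2.79], [-1.13, 4.28], [0.06, 2.93], [-2.69, 2.69]. Speed limits (rad/s): [2.22, 2.22, 2.79, 3.14, 3.14, 3.14].

### API

Orientations are given as [roll, pitch, yaw] about the fixed x, y, z axes, in that order (R = Rz(yaw) Ry(pitch) Rx(roll)).
In Python, from cell import r gives the robot as it stands. The module is installed in compiled form; this text tells all that it offers.
- The arm moves only by the tool send_rows, never from a script. Its argument "series" is a list of rows, each a list of 7 numbers: the shift along the tool's x, y, z in m, then the turn, a rotation vector about the tool's x, y, z in rad, then the gripper's target within -1 to 1 (shut at 1, half-way at 0, fully open at -1). A call has 1 to 10 rows; each row shifts and turns the commanded pose from where the row before left it, along the tool's axes as they then stand; what a row does not reach is not made up. A row lasts 1/8 s, in which the tool goes at most 62.5 mm and 10.7 degrees, less where a joint would pass 70% of its speed; a pose out of reach is approached as far as the arm can. A call is refused whole if a number of a shift passes 0.0625 or a number of a turn 0.188, either way. A call with a gripper value outside its range is refused whole. The fingers move at their own pace and stop on an object; "newtons" is the grip in N (left out, the last holds). Time passes only in rows, so rows that do not move let the fingers close. It gives the time, the measured TCP pose, the force, the opening and the grip force at its end, in the units of the state.
- r.state(): the state, without advancing time (a new reading comes with each control period).
- r.read_camera(name): name is "scene" or "top" or "wrist"; returns (picture, depth): 420x560x3 uint8, blue, green, red; 420x560 float32, mm along the optical axis (not along the pixel's ray), 0 where there is no reading.
- r.camera_info(name): a dict with "vfov" (degrees; the focal length in pixels is half the picture's height over the tangent of half this angle, whatever the lens; pixels are square), "cx", "cy" (the principal point, pixels), "R" (3x3) and "t" (3): a world point X has camera coordinates R X + t; the wrist camera has in their place "T_tool_cam" (4x4, takes a point from camera to tool coordinates, whose origin is the TCP and whose axes are the flange's). Camera axes: x right, y down, z forward; pixel columns grow to the right and rows downward; lengths in mm; the calibration is good to about 2 mm. A picture is of the moment at which its call begins: read the wrist's pose just before it. camera_info takes no time and is no camera call.
- r.hand_in(): hands the job in; it is judged then, once.
Trained networks look in the newest picture that a camera, given by its name, has taken for a name from the list of things; names that differ only in an ending like _2 or _b are one class to them, and where a whole thing is asked for, a point or a joint stands for the part that bears it (a point fixed in the world has none). Each returns a list of dicts, best first, with "score" (0 to 1); they miss things now and then, are a little off and sometimes report something else, mostly with a low value. They report only what shows in the picture. A call takes as long as a camera call.
- r.look_for(camera, thing): "extent" ([centre column, centre row, width, height] in pixels, round what is visible of it).
- r.spot_point(camera, thing): "position" ([row, column] in pixels: a listed point, or the origin of a listed thing).
The state is a dict: "time": time; "q": joint angles; "joint_vel": joint speeds; "joint_torque": joint torques, N m; "eef_pos": TCP position; "tool_rot": TCP orientation; "force": force on the tool from outside, world axes, zero at the start; "ft_torque": the same for the moment, N m; "opening": finger opening in mm; "finger_force": force on a finger pad.
Only numpy, scipy, OpenCV 4.12 (cv2) and the standard library are available. Lean on these libraries where they do the work, as an engineer would, in place of code of your own. Each camera call takes 0.05 s, during which the arm holds its last target. There are 200 camera calls.

## Working session

There is one attempt and no reset: what is moved stays moved. The work goes in short steps, Python scripts to look and compute and a tool call to move; the robot and the scene stay as the last step left them, time stands still between calls to the robot, and variables do not carry over. Pictures are saved under pics/ and viewed, at most 10 in all, crops included, and the job is handed in when it is done.

Besides the shell and the picture viewer there is one more tool, called after "Request:" as name(argument=value, ...), one argument or row to a line, values as JSON. send_rows: Moves the arm, as the interface text tells. Its arguments: {"type":"object","properties":{"series":{"type":"array","items":{"type":"array","items":{"type":"number"}}},"newtons":{"type":"number"}},"required":["series"]}

```bash
mkdir -p pics
cat > h.py <<'E'
import numpy as np, cv2
from cell import r
from scipy.spatial.transform import Rotation as Ro
def T_tool(s):
    T=np.eye(4);T[:3,:3]=Ro.from_euler('xyz',s["tool_rot"]).as_matrix();T[:3,3]=s["eef_pos"];return T
def cam(n,s=None):
    c=r.camera_info(n);f=210/np.tan(np.radians(c["vfov"]/2))
    if n=="wrist": T=T_tool(s)@np.array(c["T_tool_cam"])
    else:
        T=np.eye(4);R=np.array(c["R"]);T[:3,:3]=R.T;T[:3,3]=-R.T@np.array(c["t"])
    return T,f,c["cx"],c["cy"]
def px2w(C,u,v,d):
    T,f,cx,cy=C
    return (T@np.array([(u-cx)/f*d,(v-cy)/f*d,d,1]))[:3]
def ray(C,u,v,z):
    T,f,cx,cy=C;a=T[:3,:3]@np.array([(u-cx)/f,(v-cy)/f,1]);o=T[:3,3]
    return o+a*(z-o[2])/a[2]
E
cat > a.py <<'E'
from h import *
s=r.state();print(s)
for n in ["scene","top"]:
    p,d=r.read_camera(n);cv2.imwrite(f"pics/{n}0.png",p);C=cam(n)
    print(n,C[0][:3,3].round(),C[1])
    for t in ["holder","cover_edge","clamp_knob","tray_front_rim","tray_top","mat","syringe","antiseptic","amber_bottle","specimen_cup","cotton_buds","tape_roll","marker_pen"]:
        q=r.spot_point(n,t)
        if q:
            v,u=q[0]["position"];iv,iu=int(np.clip(v,0,419)),int(np.clip(u,0,559))
            print(t,round(q[0]["score"],2),round(u),round(v),px2w(C,u,v,d[iv,iu]).round(),ray(C,u,v,0).round())
E
python3 a.py
```

```text
{'time': 0.0, 'q': array([-1.44360289e+00,  4.91584481e-01,  1.55947151e+00, -1.95604328e-05,
        1.09168393e+00, -1.05635743e-01]), 'joint_vel': array([-1.62599713e-04,  8.08833300e-04,  6.46726160e-04,  4.93774974e-04,
       -4.02962136e-06,  9.82062904e-04]), 'joint_torque': array([-3.87505206e-03, -6.12644005e+01, -2.58185059e+01,  6.92140684e-02,
        4.82210715e-02, -1.23143391e-04]), 'eef_pos': array([ 144.17489349, -607.91523928,  239.03864967]), 'tool_rot': array([-3.14044995e+00, -1.03716702e-04,  2.32838148e-01]), 'force': array([ 0.35281459, -0.07130861,  1.36229388]), 'ft_torque': array([-0.01122935, -0.0012885 , -0.05581752]), 'finger_force': 0.0, 'opening': 95.24506332651266}
scene [ 99. 648. 579.] 421.28223347814907
holder 0.64 242 258 [493. 181.  77.] [554. 109.   0.]
cover_edge 0.75 241 224 [545. 118.  97.] [635.  12.   0.]
clamp_knob 0.79 261 197 [529.  73. 143.] [ 671. -115.    0.]
tray_front_rim 0.57 267 242 [543.  30.  -2.] [542.  32.   0.]
tray_top 0.93 242 258 [493. 180.  76.] [552. 110.   0.]
mat 0.91 328 216 [ 481. -136.    4.] [ 483. -141.    0.]
sy
[... 407 characters left out ...]
 5.   0.]
top [ 329.   36. 1070.] 486.3385620709216
cover_edge 0.9 210 212 [504. 177. 159.] [534. 202.   0.]
clamp_knob 0.89 270 200 [531.  64. 146.] [563.  69.   0.]
tray_front_rim 0.57 227 235 [468. 152. 101.] [483. 164.   0.]
tray_top 0.97 218 222 [500. 175.  75.] [513. 185.   0.]
mat 0.77 366 235 [ 487. -146.    2.] [ 487. -146.    0.]
syringe 0.53 219 220 [503. 172.  79.] [517. 183.   0.]
antiseptic 0.69 402 186 [ 585. -216.   51.] [ 598. -228.    0.]
specimen_cup 0.57 368 187 [ 581. -142.   61.] [ 597. -153.    0.]
cotton_buds 0.64 167 194 [558. 281.  81.] [577. 301.   0.]
tape_roll 0.72 158 268 [410. 312.  -2.] [410. 312.   0.]
marker_pen 0.71 298 275 [396.   7.  17.] [397.   6.   0.]
```

View pics/scene0.png

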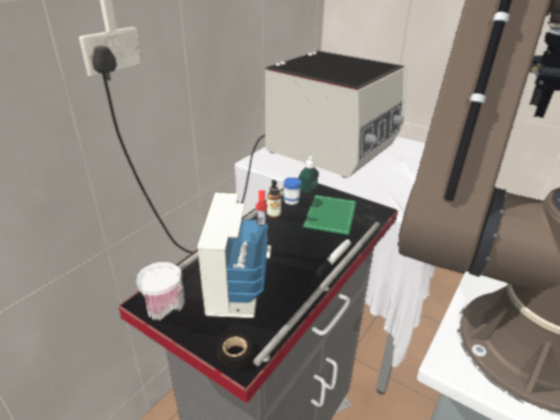

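View pics/top0.png

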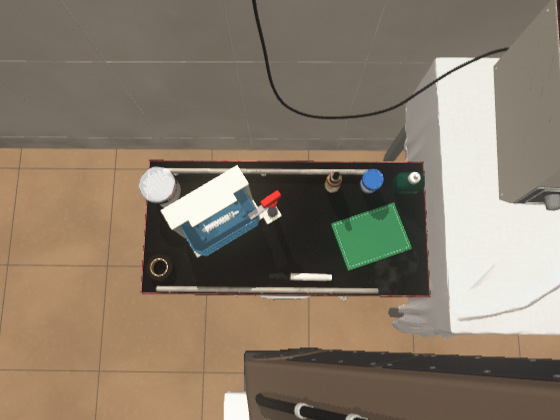

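The top view shows the holder at about (215,215), turned roughly 28°, with the red knob at (271,200). The mat is at (370,237), turned roughly 15°, and the marker pen is at (310,277). The scene view agrees. Next I plan a hover for a close look.

```bash
cat >> h.py <<'E'
def tool_R(yaw,lean=0,ax=None):
    "pointing down with given yaw; lean rad tips tool z toward horizontal direction ax"
    R=Ro.from_euler('xyz',[np.pi,0,yaw])
    if lean: R=Ro.from_rotvec(lean*np.cross([0,0,-1],[np.cos(ax),np.sin(ax),0]))*R
    return R
def rows(p1,R1,n,g,p0=None,R0=None):
    s=r.state()
    p0=np.array(s["eef_pos"]) if p0 is None else np.array(p0,float)
    R0=Ro.from_euler('xyz',s["tool_rot"]) if R0 is None else R0
    w=(R0.inv()*R1).as_rotvec();dp=(np.array(p1)-p0)/n/1000;out=[]
    for i in range(n):
        d=(R0*Ro.from_rotvec(w*i/n)).inv().apply(dp)
        out.append([round(float(x),4) for x in [*d,*(w/n)]]+[g])
    for i in range(0,n,10): print(str(out[i:i+10]).replace(" ",""))
E
python3 - <<'E'
from h import *
print(np.array(r.camera_info("wrist")["T_tool_cam"]).round(2),r.camera_info("wrist")["vfov"])
rows([490,80,340],tool_R(2.06),20,0)
E
```

```text
[[   0.     -0.97   -0.26   72.07]
 [   1.      0.     -0.     -0.99]
 [   0.     -0.26    0.97 -145.07]
 [   0.      0.      0.      1.  ]] 69.5050928905803
[[0.0248,-0.0295,-0.005,0.0,0.0,-0.0914,0],[0.0273,-0.0271,-0.005,0.0,0.0,-0.0914,0],[0.0297,-0.0245,-0.005,0.0,0.0,-0.0914,0],[0.0318,-0.0217,-0.005,0.0,0.0,-0.0914,0],[0.0337,-0.0187,-0.005,0.0,0.0,-0.0914,0],[0.0352,-0.0155,-0.005,0.0,0.0,-0.0914,0],[0.0365,-0.0123,-0.005,0.0,0.0,-0.0914,0],[0.0375,-0.0089,-0.005,0.0,0.0,-0.0914,0],[0.0381,-0.0054,-0.005,0.0,0.0,-0.0914,0],[0.0385,-0.0019,-0.005,0.0,0.0,-0.0914,0]]
[[0.0385,0.0016,-0.005,0.0,0.0,-0.0914,0],[0.0382,0.0051,-0.005,0.0,0.0,-0.0914,0],[0.0375,0.0086,-0.005,0.0,0.0,-0.0914,0],[0.0366,0.0119,-0.005,0.0,0.0,-0.0914,0],[0.0354,0.0152,-0.005,0.0,0.0,-0.0914,0],[0.0338,0.0184,-0.005,0.0,0.0,-0.0914,0],[0.032,0.0214,-0.005,0.0,0.0,-0.0914,0],[0.0299,0.0242,-0.005,0.0,0.0,-0.0914,0],[0.0276,0.0269,-0.005,0.0,0.0,-0.0914,0],[0.025,0.0293,-0.005,0.0,0.0,-0.0914,0]]
```

Request:
send_rows(
  series=[
    [0.0248,-0.0295,-0.005,0,0,-0.0914,0],
    [0.0273,-0.0271,-0.005,0,0,-0.0914,0],
    [0.0297,-0.0245,-0.005,0,0,-0.0914,0],
    [0.0318,-0.0217,-0.005,0,0,-0.0914,0],
    [0.0337,-0.0187,-0.005,0,0,-0.0914,0],
    [0.0352,-0.0155,-0.005,0,0,-0.0914,0],
    [0.0365,-0.0123,-0.005,0,0,-0.0914,0],
    [0.0375,-0.0089,-0.005,0,0,-0.0914,0],
    [0.0381,-0.0054,-0.005,0,0,-0.0914,0],
    [0.0385,-0.0019,-0.005,0,0,-0.0914,0],
  ],
)

```text
time: 2.65
eef_pos: [317.5, -262.9, 290.0]
tool_rot: [3.141, 0.0, 1.15]
force: [-0.1, -0.5, -0.3]
opening: 47.4
finger_force: 0.0
```

Request:
send_rows(
  series=[
    [0.0385,0.0016,-0.005,0,0,-0.0914,0],
    [0.0382,0.0051,-0.005,0,0,-0.0914,0],
    [0.0375,0.0086,-0.005,0,0,-0.0914,0],
    [0.0366,0.0119,-0.005,0,0,-0.0914,0],
    [0.0354,0.0152,-0.005,0,0,-0.0914,0],
    [0.0338,0.0184,-0.005,0,0,-0.0914,0],
    [0.032,0.0214,-0.005,0,0,-0.0914,0],
    [0.0299,0.0242,-0.005,0,0,-0.0914,0],
    [0.0276,0.0269,-0.005,0,0,-0.0914,0],
    [0.025,0.0293,-0.005,0,0,-0.0914,0],
  ],
)

```text
time: 3.9
eef_pos: [490.2, 81.4, 339.9]
tool_rot: [3.141, 0.0, 2.064]
force: [1.0, 0.4, 0.7]
opening: 47.6
finger_force: 0.0
```

```bash
cat > b.py <<'E'
from h import *
import sys
n=sys.argv[1]
s=r.state();print(s["time"],s["eef_pos"].round(1),s["tool_rot"].round(3),s["q"].round(2))
C=cam("wrist",s);p,d=r.read_camera("wrist");np.savez(f"{n}.npz",p=p,d=d,T=C[0])
cv2.imwrite(f"pics/{n}.png",p)
for t in ["cover_edge","clamp_knob","tray_front_rim","tray_top","syringe"]:
    for q in r.spot_point("wrist",t)[:1]:
        v,u=q["position"]
        z=dict(cover_edge=155,clamp_knob=134,tray_front_rim=104,tray_top=62,syringe=66)[t]
        print(t,round(q["score"],2),round(u),round(v),px2w(C,u,v,d[int(np.clip(v,0,419)),int(np.clip(u,0,559))]).round(1),ray(C,u,v,z).round(1))
# surface cloud
vv,uu=np.mgrid[0:420,0:560];T,f,cx,cy=C
P=np.stack([(uu-cx)/f*d,(vv-cy)/f*d,d],-1)@T[:3,:3].T+T[:3,3]
hsv=cv2.cvtColor(p,cv2.COLOR_BGR2HSV)
red=((hsv[...,0]<8)|(hsv[...,0]>172))&(hsv[...,1]>150)&(hsv[...,2]>60)&(abs(P[...,2]-145)<6)&(d>0)
if red.sum()>30:
    pts=P[red][:,:2].astype(np.float32);print("red",red.sum(),P[red].mean(0).round(1),cv2.minAreaRect(pts))
blue=(hsv[...,0]>90)&(hsv[...,0]<125)&(hsv[...,1]>80)&(abs(P[...,2]-104)<4)&(d>0)
if blue.sum()>30:
    pts=P[blue][:,:2].astype(np.float32);print("rim",blue.sum(),P[blue][:,2].mean(),cv2.minAreaRect(pts))
E
python3 b.py w1
```

```text
3.9 [490.2  81.4 339.9] [3.141 0.    2.064] [ 0.03  0.21  1.72 -0.    1.21 -0.46]
cover_edge 0.74 327 129 [511.  176.8  65. ] [499.1 170.2 155. ]
clamp_knob 0.88 304 226 [533.3  63.5 145.1] [535.8  60.8 134. ]
tray_front_rim 0.8 289 131 [466.3 150.  105.4] [466.3 150.  104. ]
tray_top 0.72 319 130 [501.2 170.4  78.9] [503.1 171.4  62. ]
syringe 0.72 323 133 [507.5 168.8  77.2] [509.  169.4  66. ]
red 398 [535.   65.4 144.5] ((535.8267211914062, 64.44605255126953), (14.051065444946289, 41.2218132019043), 35.63664627075195)
rim 992 104.31469498093121 ((494.10064697265625, 165.6547393798828), (68.86784362792969, 150.29721069335938), 31.95913314819336)
```

View pics/w1.png

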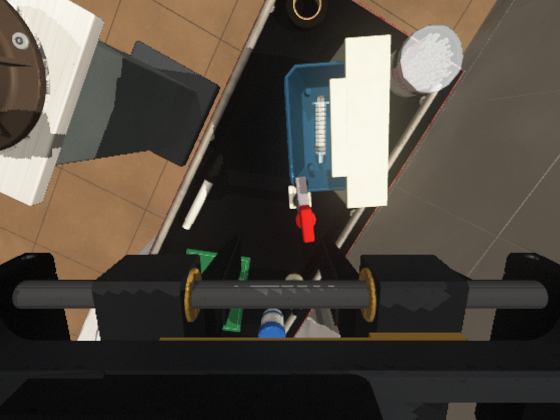

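The wrist view shows the red knob at (304,226), the tray rim with its front at column 289, the syringe at (320,130) and the cover at (355,120). Holder yaw is about 0.558 and the clamp is at about +0.06. Next I plan the knob grip.

Run:
```python
from h import *
R=tool_R(2.19)
rows([535.5,64,200],R,5,0)
rows([535.5,64,146],R,3,0,[535.5,64,200],R)
```

```text
[[-0.0071,0.0067,0.0279,-0.0001,0.0,-0.0261,0],[-0.0072,0.0065,0.0279,-0.0001,0.0,-0.0261,0],[-0.0074,0.0063,0.0279,-0.0001,0.0,-0.0261,0],[-0.0076,0.0061,0.0279,-0.0001,0.0,-0.0261,0],[-0.0077,0.0059,0.0279,-0.0001,0.0,-0.0261,0]]
[[0.0,-0.0,0.018,0.0,0.0,0.0,0],[0.0,-0.0,0.018,0.0,0.0,0.0,0],[0.0,-0.0,0.018,0.0,0.0,0.0,0]]
```

Request:
send_rows(
  series=[
    [-0.0071,0.0067,0.0279,0,0,-0.0261,0],
    [-0.0072,0.0065,0.0279,0,0,-0.0261,0],
    [-0.0074,0.0063,0.0279,0,0,-0.0261,0],
    [-0.0076,0.0061,0.0279,0,0,-0.0261,0],
    [-0.0077,0.0059,0.0279,0,0,-0.0261,0],
    [0,0,0.018,0,0,0,0],
    [0,0,0.018,0,0,0,0],
    [0,0,0.018,0,0,0,0],
    [0,0,0,0,0,0,0],
  ],
  newtons=25,
)

```text
time: 5.32
eef_pos: [535.3, 63.7, 145.4]
tool_rot: [-3.14, -0.001, 2.19]
force: [0.4, -0.2, 0.2]
opening: 47.6
finger_force: 0.0
```

Request:
send_rows(
  series=[
    [0,0,0,0,0,0,1],
    [0,0,0,0,0,0,1],
    [0,0,0,0,0,0,1],
    [0,0,0,0,0,0,1],
  ],
)

```text
time: 5.82
eef_pos: [535.7, 64.5, 146.3]
tool_rot: [-3.141, 0.0, 2.192]
force: [-3.8, -5.6, 9.3]
opening: 13.5
finger_force: 25.0
```

Request:
send_rows(
  series=[
    [0,0,0,0,0,-0.15,1],
    [0,0,0,0,0,-0.15,1],
    [0,0,0,0,0,-0.15,1],
    [0,0,0,0,0,-0.15,1],
  ],
)

```text
time: 6.32
eef_pos: [535.3, 64.0, 146.4]
tool_rot: [-3.14, -0.001, 2.796]
force: [-4.2, -7.2, 5.6]
opening: 14.5
finger_force: 25.0
```

Request:
send_rows(
  series=[
    [0,0,0,0,0,-0.15,1],
    [0,0,0,0,0,-0.15,1],
    [0,0,0,0,0,-0.15,1],
    [0,0,0,0,0,-0.15,1],
    [0,0,0,0,0,-0.15,1],
    [0,0,0,0,0,-0.08,1],
    [0,0,0,0,0,0,1],
  ],
)

```text
time: 7.2
eef_pos: [535.4, 63.1, 146.4]
tool_rot: [-3.14, -0.002, -2.66]
force: [-4.8, -15.1, 5.1]
opening: 13.4
finger_force: 25.0
```

Request:
send_rows(
  series=[
    [0,0,0,0,0,0,0.3],
    [0,0,0,0,0,0,0.3],
    [0,0,-0.02,0,0,0,0.3],
    [0,0,-0.04,0,0,0,0.3],
    [0,0,-0.04,0,0,0,0.3],
    [0,0,0,0,0,0,0.3],
  ],
)

```text
time: 7.95
eef_pos: [536.8, 64.9, 248.7]
tool_rot: [-3.139, 0.005, -2.661]
force: [-0.2, -0.4, -1.1]
opening: 33.4
finger_force: 0.0
```

```bash
python3 b.py w2
cat > g.py <<'E'
from h import *
H=0.558; LEAN=np.radians(24)
Rg=tool_R(H+np.pi/2,LEAN,H); zt=Rg.as_matrix()[:,2]
def tcp(rim,back=0): return np.array(rim)-zt*(6+back)
E
python3 - <<'E'
from g import *
rim=[466.3,149,104]
print(zt,Rg.as_matrix()[:,1],tcp(rim,80),tcp(rim))
rows(tcp(rim,80),Rg,12,0.3)
E
```

```text
7.95 [536.8  64.9 248.7] [-3.139  0.005 -2.661] [-0.    0.36  1.76  0.    1.02 -2.05]
cover_edge 0.87 407 238 [511.3 213.2  74. ] [501.3 167.4 155. ]
clamp_knob 0.66 279 212 [533.9  63.6 145.3] [536.7  65.  134. ]
tray_front_rim 0.66 391 180 [465.3 149.  105.4] [465.3 149.5 104. ]
tray_top 0.82 378 214 [502.3 166.5  79.7] [504.1 174.1  62. ]
syringe 0.86 379 212 [500.5 167.3  78.6] [501.7 172.7  66. ]
red 742 [535.3  63.9 144.7] ((535.9005737304688, 64.17597198486328), (41.059043884277344, 13.204707145690918), 27.68798828125)
rim 1443 104.3751178377284 ((490.8695373535156, 163.35098266601562), (61.066322326660156, 151.33154296875), 31.408655166625977)
[ 0.34504112  0.21536324 -0.91354546] [0.77497503 0.48371376 0.40673664] [436.62646403 130.47876136 182.56490936] [464.2297533  147.70782056 109.48127275]
[[0.0048,0.0087,0.0052,-0.0282,-0.0262,0.1224,0.3],[0.0059,0.0079,0.0053,-0.0282,-0.0262,0.1224,0.3],[0.007,0.0069,0.0054,-0.0282,-0.0262,0.1224,0.3],[0.0079,0.0059,0.0053,-0.0282,-0.0262,0.1224,0.3],[0.0087,0.0047,0.0053,-0.0282,-0.0262,0.1224,0.3],[0.0093,0.0034,0.0051,-0.0282,-0.0262,0.1224,0.3],[0.0098,0.0021,0.005,-0.0282,-0.0262,0.1224,0.3],[0.0101,0.0008,0.0048,-0.0282,-0.0262,0.1224,0.3],[0.0102,-0.0006,0.0045,-0.0282,-0.0262,0.1224,0.3],[0.0102,-0.002,0.0042,-0.0282,-0.0262,0.1224,0.3]]
[[0.01,-0.0033,0.0038,-0.0282,-0.0262,0.1224,0.3],[0.0096,-0.0046,0.0035,-0.0282,-0.0262,0.1224,0.3]]
```

Request:
send_rows(
  series=[
    [0.0048,0.0087,0.0052,-0.0282,-0.0262,0.1224,0.3],
    [0.0059,0.0079,0.0053,-0.0282,-0.0262,0.1224,0.3],
    [0.007,0.0069,0.0054,-0.0282,-0.0262,0.1224,0.3],
    [0.0079,0.0059,0.0053,-0.0282,-0.0262,0.1224,0.3],
    [0.0087,0.0047,0.0053,-0.0282,-0.0262,0.1224,0.3],
    [0.0093,0.0034,0.0051,-0.0282,-0.0262,0.1224,0.3],
    [0.0098,0.0021,0.005,-0.0282,-0.0262,0.1224,0.3],
    [0.0101,0.0008,0.0048,-0.0282,-0.0262,0.1224,0.3],
    [0.0102,-0.0006,0.0045,-0.0282,-0.0262,0.1224,0.3],
    [0.0102,-0.002,0.0042,-0.0282,-0.0262,0.1224,0.3],
  ],
)

```text
time: 9.5
eef_pos: [453.0, 119.5, 193.1]
tool_rot: [2.783, 0.044, 2.37]
force: [0.5, 0.6, 0.1]
opening: 33.2
finger_force: 0.0
```

Request:
send_rows(
  series=[
    [0.01,-0.0033,0.0038,-0.0282,-0.0262,0.1224,0.3],
    [0.0096,-0.0046,0.0035,-0.0282,-0.0262,0.1224,0.3],
    [0,0,0,0,0,0,0.3],
  ],
)

```text
time: 9.88
eef_pos: [436.0, 130.8, 182.7]
tool_rot: [2.723, 0.0, 2.13]
force: [0.5, -0.3, 0.0]
opening: 33.2
finger_force: 0.0
```

```bash
python3 b.py w3
python3 - <<'E'
from g import *
rim=[466,149.2,104]
s=r.state();print((Ro.from_euler('xyz',s["tool_rot"]).inv()*Rg).as_rotvec().round(3))
rows(tcp(rim),Rg,8,0.3)
E
```

```text
9.875 [436.  130.8 182.7] [2.723 0.    2.13 ] [ 0.03  0.25  2.26  0.67  0.33 -1.13]
cover_edge 0.71 358 236 [549.1 174.1  98.7] [496.6 170.9 155. ]
tray_front_rim 0.74 279 227 [466.1 147.3 104.6] [466.4 147.3 104. ]
tray_top 0.65 303 207 [494.5 172.   75.9] [503.1 172.6  62. ]
syringe 0.65 306 212 [498.7 169.7  77.9] [506.2 170.1  66. ]
rim 1630 104.34180239999304 ((495.61480712890625, 183.22335815429688), (90.78575134277344, 122.00178527832031), 32.114559173583984)
[0.002 0.001 0.001]
[[0.0001,-0.0002,0.0101,0.0002,0.0002,0.0001,0.3],[0.0001,-0.0002,0.0101,0.0002,0.0002,0.0001,0.3],[0.0001,-0.0002,0.0101,0.0002,0.0002,0.0001,0.3],[0.0001,-0.0002,0.0101,0.0002,0.0002,0.0001,0.3],[0.0001,-0.0002,0.0101,0.0002,0.0002,0.0001,0.3],[0.0001,-0.0002,0.0101,0.0002,0.0002,0.0001,0.3],[0.0001,-0.0002,0.0101,0.0002,0.0002,0.0001,0.3],[0.0001,-0.0002,0.0101,0.0002,0.0002,0.0001,0.3]]
```

View pics/w3.png

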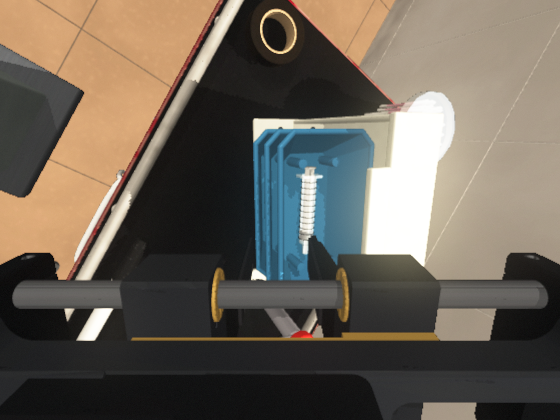

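The view shows the top tray's front rim at column 280 between the fingers, with the syringe at (307,210) clear of them and the clamp arm swung out at the front. Now I descend along the wall slope.

Request:
send_rows(
  series=[
    [0.0001,-0.0002,0.0101,0,0,0,0.3],
    [0.0001,-0.0002,0.0101,0,0,0,0.3],
    [0.0001,-0.0002,0.0101,0,0,0,0.3],
    [0.0001,-0.0002,0.0101,0,0,0,0.3],
    [0.0001,-0.0002,0.0101,0,0,0,0.3],
    [0.0001,-0.0002,0.0101,0,0,0,0.3],
    [0.0001,-0.0002,0.0101,0,0,0,0.3],
    [0.0001,-0.0002,0.0101,0,0,0,0.3],
    [0,0,0,0,0,0,0.3],
  ],
  newtons=40,
)

```text
time: 11.3
eef_pos: [463.6, 147.9, 108.6]
tool_rot: [2.722, 0.001, 2.129]
force: [-0.3, 0.5, 0.4]
opening: 33.3
finger_force: 0.0
```

Request:
send_rows(
  series=[
    [0,0,0,0,0,0,1],
    [0,0,0,0,0,0,1],
    [0,0,0,0,0,0,1],
    [0,0,0,0,0,0,1],
  ],
)

```text
time: 11.8
eef_pos: [463.9, 148.1, 109.6]
tool_rot: [2.719, 0.001, 2.129]
force: [3.6, 3.2, 4.6]
opening: 3.0
finger_force: 40.0
```

Run:
```python
from g import *
s=r.state();print(s["q"].round(3),s["eef_pos"],s["opening"],s["finger_force"])
R=Ro.from_euler('xyz',s["tool_rot"]);p=s["eef_pos"]
rows(p+[0,0,23],R,4,1)
u=np.array([np.cos(H),np.sin(H),0])
print("row out 6mm",R.inv().apply(-6*u).round(2))
```

```text
[ 0.076  0.444  2.268  1.319  0.196 -1.76 ] [463.94618262 148.0766878  109.60429329] 2.9502904672655355 39.97146785259247
[[-0.0,0.0024,-0.0052,0.0,0.0,0.0,1],[-0.0,0.0024,-0.0052,0.0,0.0,0.0,1],[-0.0,0.0024,-0.0052,0.0,0.0,0.0,1],[-0.0,0.0024,-0.0052,0.0,0.0,0.0,1]]
row out 6mm [-0.   -5.47 -2.46]
```

Request:
send_rows(
  series=[
    [0,0.0012,-0.0026,0,0,0,1],
    [0,0.0024,-0.0052,0,0,0,1],
    [0,0.0024,-0.0052,0,0,0,1],
    [0,0.0024,-0.0052,0,0,0,1],
    [0,0.0014,-0.0029,0,0,0,1],
    [0,0,0,0,0,0,1],
  ],
)

```text
time: 12.55
eef_pos: [463.5, 148.1, 132.4]
tool_rot: [2.721, 0.001, 2.129]
force: [-0.3, 0.5, -2.2]
opening: 3.2
finger_force: 40.0
```

Run:
```python
from h import *
s=r.state();print(s["q"].round(3),s["eef_pos"],s["tool_rot"],s["force"],s["opening"])
p,d=r.read_camera("wrist");cv2.imwrite("pics/w4.png",p)
```

```text
[ 0.076  0.392  2.248  1.001  0.226 -1.435] [463.53730815 148.05659524 132.37807705] [2.72088310e+00 1.12048476e-03 2.12863971e+00] [-0.28714839  0.48539892 -2.21126508] 3.205701127472648
```

View pics/w4.png

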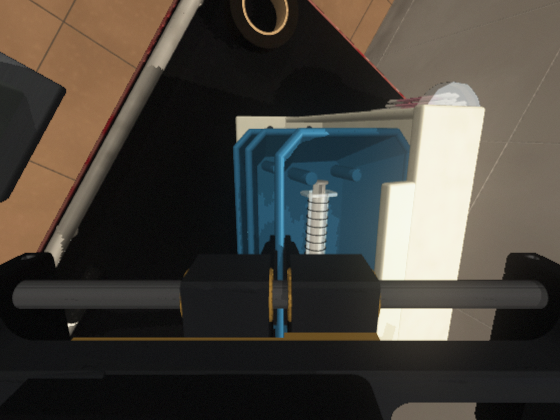

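The picture shows only the top tray lifted (rim at column 280), with the lower rims left at columns 240–255 and the syringe inside at (317,215). Wrist force is −2.2 N, which fits one tray. Next I draw it out.

Request:
send_rows(
  series=[
    [0,-0.0027,-0.0012,0,0,0,1],
    [0,-0.0055,-0.0025,0,0,0,1],
    [0,-0.0055,-0.0025,0,0,0,1],
    [0,-0.0055,-0.0025,0,0,0,1],
    [0,-0.0055,-0.0025,0,0,0,1],
    [0,-0.0055,-0.0025,0,0,0,1],
    [0,0,0,0,0,0,1],
  ],
)

```text
time: 13.48
eef_pos: [435.1, 130.2, 132.5]
tool_rot: [2.721, 0.001, 2.128]
force: [1.0, 0.1, -2.0]
opening: 3.0
finger_force: 40.0
```

Run:
```python
from h import *
s=r.state();print(s["q"].round(3),s["eef_pos"],s["tool_rot"],s["force"],s["opening"])
```

```text
[ 0.032  0.363  2.32   1.164  0.224 -1.641] [435.1074112  130.23972453 132.484032  ] [2.72113944e+00 9.25666162e-04 2.12794444e+00] [ 1.00982278  0.13840945 -1.9722211 ] 2.97991232638433
```

Request:
send_rows(
  series=[
    [0,-0.0055,-0.0025,0,0,0,1],
    [0,-0.0055,-0.0025,0,0,0,1],
    [0,-0.0055,-0.0025,0,0,0,1],
    [0,-0.0055,-0.0025,0,0,0,1],
    [0,-0.0055,-0.0025,0,0,0,1],
    [0,-0.0055,-0.0025,0,0,0,1],
    [0,-0.0036,-0.0016,0,0,0,1],
    [0,0,0,0,0,0,1],
  ],
)

```text
time: 14.48
eef_pos: [401.3, 109.1, 132.7]
tool_rot: [2.721, 0.001, 2.128]
force: [0.7, 0.4, -1.7]
opening: 2.9
finger_force: 40.0
```

```bash
cat > m.py <<'E'
from h import *
p,d=r.read_camera("top");C=cam("top");cv2.imwrite("pics/t2.png",p)
hsv=cv2.cvtColor(p,cv2.COLOR_BGR2HSV)
m=((hsv[...,0]>60)&(hsv[...,0]<90)&(hsv[...,1]>80)&(hsv[...,2]>70)).astype(np.uint8)
m=cv2.morphologyEx(m,cv2.MORPH_OPEN,np.ones((3,3)))
for c in cv2.findContours(m,cv2.RETR_EXTERNAL,cv2.CHAIN_APPROX_NONE)[0]:
    if cv2.contourArea(c)<500: continue
    w=np.array([ray(C,u,v,4)[:2] for u,v in c[:,0]],np.float32);print(cv2.minAreaRect(w))
s=r.state();print(s["q"].round(3),s["eef_pos"],s["tool_rot"].round(4),s["force"].round(1),s["opening"])
E
python3 m.py
```

```text
((484.4197998046875, -155.0824432373047), (111.48787689208984, 149.90721130371094), 19.39381217956543)
[-0.031  0.329  2.402  1.343  0.234 -1.885] [401.48742478 109.1630725  132.71289292] [2.7208e+00 1.1000e-03 2.1282e+00] [ 0.4 -0.1 -2.7] 3.3029149615351905
```

```bash
cat > k.py <<'E'
from g import *
import sys
def place(M,c=(484.4,-155),und=4,back=0):
    R=tool_R(M+np.pi/2,LEAN,M); z=R.as_matrix()[:,2]
    rim=np.array([c[0]-43.2*np.cos(M),c[1]-43.2*np.sin(M),und+42]); return rim-z*6,R
E
python3 - <<'E'
from k import *
sys_=sys
p=cv2.imread("pics/top0.png");C=cam("top");hsv=cv2.cvtColor(p,cv2.COLOR_BGR2HSV)
m=((hsv[...,0]>60)&(hsv[...,0]<90)&(hsv[...,1]>80)&(hsv[...,2]>70)).astype(np.uint8)
m=cv2.morphologyEx(m,cv2.MORPH_OPEN,np.ones((3,3)))
for c in cv2.findContours(m,cv2.RETR_EXTERNAL,cv2.CHAIN_APPROX_NONE)[0]:
    if cv2.contourArea(c)<500: continue
    w=np.array([ray(C,u,v,4)[:2] for u,v in c[:,0]],np.float32);print(cv2.minAreaRect(w))
s=r.state();p0=s["eef_pos"];R0=Ro.from_euler('xyz',s["tool_rot"])
rows(p0+[0,0,85],R0,8,1)
p1,R1=place(0.33,und=100);print(p1)
# waypoint
p1=p1+[0,0,50]
rows(p1,R1,18,1,p0+[0,0,85],R0)
E
```

```text
((484.36517333984375, -154.92724609375), (111.48787689208984, 150.3024139404297), 19.39381217956543)
[[-0.0,0.0043,-0.0097,0.0,0.0,0.0,1],[-0.0,0.0043,-0.0097,0.0,0.0,0.0,1],[-0.0,0.0043,-0.0097,0.0,0.0,0.0,1],[-0.0,0.0043,-0.0097,0.0,0.0,0.0,1],[-0.0,0.0043,-0.0097,0.0,0.0,0.0,1],[-0.0,0.0043,-0.0097,0.0,0.0,0.0,1],[-0.0,0.0043,-0.0097,0.0,0.0,0.0,1],[-0.0,0.0043,-0.0097,0.0,0.0,0.0,1]]
[ 441.22223024 -169.78945987  147.48127275]
[[-0.0143,-0.0062,-0.0015,0.0001,-0.0051,0.0116,1],[-0.0144,-0.0061,-0.0015,0.0001,-0.0051,0.0116,1],[-0.0145,-0.0059,-0.0014,0.0001,-0.0051,0.0116,1],[-0.0145,-0.0057,-0.0013,0.0001,-0.0051,0.0116,1],[-0.0146,-0.0056,-0.0012,0.0001,-0.0051,0.0116,1],[-0.0147,-0.0054,-0.0012,0.0001,-0.0051,0.0116,1],[-0.0148,-0.0052,-0.0011,0.0001,-0.0051,0.0116,1],[-0.0148,-0.0051,-0.001,0.0001,-0.0051,0.0116,1],[-0.0149,-0.0049,-0.0009,0.0001,-0.0051,0.0116,1],[-0.0149,-0.0047,-0.0009,0.0001,-0.0051,0.0116,1]]
[[-0.015,-0.0045,-0.0008,0.0001,-0.0051,0.0116,1],[-0.0151,-0.0044,-0.0007,0.0001,-0.0051,0.0116,1],[-0.0151,-0.0042,-0.0006,0.0001,-0.0051,0.0116,1],[-0.0152,-0.004,-0.0006,0.0001,-0.0051,0.0116,1],[-0.0152,-0.0038,-0.0005,0.0001,-0.0051,0.0116,1],[-0.0153,-0.0037,-0.0004,0.0001,-0.0051,0.0116,1],[-0.0153,-0.0035,-0.0003,0.0001,-0.0051,0.0116,1],[-0.0153,-0.0033,-0.0002,0.0001,-0.0051,0.0116,1]]
```

Request:
send_rows(
  series=[
    [0,0.0022,-0.0049,0,0,0,1],
    [0,0.0043,-0.0097,0,0,0,1],
    [0,0.0043,-0.0097,0,0,0,1],
    [0,0.0043,-0.0097,0,0,0,1],
    [0,0.0043,-0.0097,0,0,0,1],
    [0,0.0043,-0.0097,0,0,0,1],
    [0,0.0043,-0.0097,0,0,0,1],
    [0,0.0043,-0.0097,0,0,0,1],
    [0,0.0022,-0.0049,0,0,0,1],
    [0,0,0,0,0,0,1],
  ],
)

```text
time: 15.78
eef_pos: [401.2, 109.3, 217.8]
tool_rot: [2.72, 0.001, 2.129]
force: [-0.4, 0.5, -2.1]
opening: 2.9
finger_force: 40.0
```

Request:
send_rows(
  series=[
    [-0.0143,-0.0062,-0.0015,0,-0.0051,0.0116,1],
    [-0.0144,-0.0061,-0.0015,0,-0.0051,0.0116,1],
    [-0.0145,-0.0059,-0.0014,0,-0.0051,0.0116,1],
    [-0.0145,-0.0057,-0.0013,0,-0.0051,0.0116,1],
    [-0.0146,-0.0056,-0.0012,0,-0.0051,0.0116,1],
    [-0.0147,-0.0054,-0.0012,0,-0.0051,0.0116,1],
    [-0.0148,-0.0052,-0.0011,0,-0.0051,0.0116,1],
    [-0.0148,-0.0051,-0.001,0,-0.0051,0.0116,1],
    [-0.0149,-0.0049,-0.0009,0,-0.0051,0.0116,1],
    [-0.0149,-0.0047,-0.0009,0,-0.0051,0.0116,1],
  ],
)

```text
time: 17.02
eef_pos: [423.3, -46.3, 205.9]
tool_rot: [2.721, -0.0, 2.001]
force: [0.2, -0.4, -2.9]
opening: 3.2
finger_force: 40.0
```

```bash
python3 -c "
from h import *
s=r.state();print(s['q'].round(3),s['eef_pos'],s['tool_rot'].round(4),s['force'].round(1),s['opening'])"
```

```text
[-0.454  0.181  2.262  0.682  0.524 -1.452] [423.28306002 -46.31497277 205.91718347] [ 2.7213e+00 -3.0000e-04  2.0012e+00] [ 0.2 -0.4 -2.9] 3.24357587040275
```

Request:
send_rows(
  series=[
    [-0.015,-0.0045,-0.0008,0,-0.0051,0.0116,1],
    [-0.0151,-0.0044,-0.0007,0,-0.0051,0.0116,1],
    [-0.0151,-0.0042,-0.0006,0,-0.0051,0.0116,1],
    [-0.0152,-0.004,-0.0006,0,-0.0051,0.0116,1],
    [-0.0152,-0.0038,-0.0005,0,-0.0051,0.0116,1],
    [-0.0153,-0.0037,-0.0004,0,-0.0051,0.0116,1],
    [-0.0153,-0.0035,-0.0003,0,-0.0051,0.0116,1],
    [-0.0153,-0.0033,-0.0002,0,-0.0051,0.0116,1],
    [0,0,0,0,0,0,1],
  ],
)

```text
time: 18.15
eef_pos: [441.2, -170.7, 197.1]
tool_rot: [2.721, -0.001, 1.899]
force: [-0.4, -0.2, -2.6]
opening: 2.7
finger_force: 40.0
```

Run:
```python
from k import *
s=r.state();print(s['q'].round(3),s['eef_pos'],s['tool_rot'].round(4),s['force'].round(1),s['opening'])
p,d=r.read_camera("top");a=p[150:310,250:470]
p2,d2=r.read_camera("scene");b=p2[130:290,220:440]
cv2.imwrite("pics/c5.png",cv2.resize(np.vstack([a,b]),None,fx=1.8,fy=1.8))
C=cam("scene");C2=cam("top")
p1,R1=place(0.335,und=15);rows(p1,R1,11,1)
p3,R=place(0.335,und=4);rows(p3-[0,0,2],R,5,1,p1,R1)
```

```text
[-0.697  0.275  2.153  0.674  0.594 -1.568] [ 441.16294086 -170.74360016  197.10437965] [ 2.7209e+00 -5.0000e-04  1.8990e+00] [-0.4 -0.2 -2.6] 2.7079327333310506
[[-0.0001,-0.005,0.0112,0.0002,0.0001,-0.0005,1],[-0.0001,-0.005,0.0112,0.0002,0.0001,-0.0005,1],[-0.0001,-0.005,0.0112,0.0002,0.0001,-0.0005,1],[-0.0001,-0.005,0.0112,0.0002,0.0001,-0.0005,1],[-0.0001,-0.005,0.0112,0.0002,0.0001,-0.0005,1],[-0.0001,-0.005,0.0112,0.0002,0.0001,-0.0005,1],[-0.0001,-0.005,0.0112,0.0002,0.0001,-0.0005,1],[-0.0001,-0.005,0.0112,0.0002,0.0001,-0.0005,1],[-0.0001,-0.005,0.0112,0.0002,0.0001,-0.0005,1],[-0.0001,-0.005,0.0112,0.0002,0.0001,-0.0005,1]]
[[-0.0001,-0.005,0.0112,0.0002,0.0001,-0.0005,1]]
[[-0.0,-0.0011,0.0024,0.0,0.0,0.0,1],[-0.0,-0.0011,0.0024,0.0,0.0,0.0,1],[-0.0,-0.0011,0.0024,0.0,0.0,0.0,1],[-0.0,-0.0011,0.0024,0.0,0.0,0.0,1],[-0.0,-0.0011,0.0024,0.0,0.0,0.0,1]]
```

View pics/c5.png

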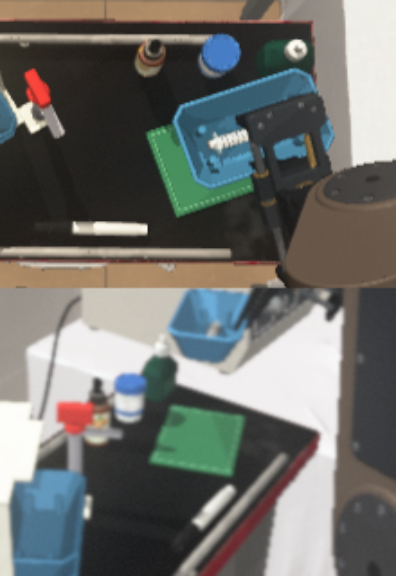

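The picture shows the tray level and parallel to the mat; its offset in the top view is height parallax. Everything else is in place. Now I lower it.

Request:
send_rows(
  series=[
    [0,-0.0085,0.0095,0,0,-0.001,1],
    [0,-0.005,0.0112,0,0,-0.0005,1],
    [0,-0.005,0.0112,0,0,-0.0005,1],
    [0,-0.005,0.0112,0,0,-0.0005,1],
    [0,-0.005,0.0112,0,0,-0.0005,1],
    [0,-0.005,0.0112,0,0,-0.0005,1],
    [0,-0.005,0.0112,0,0,-0.0005,1],
    [0,-0.005,0.0112,0,0,-0.0005,1],
    [0,-0.005,0.0112,0,0,-0.0005,1],
    [0,-0.005,0.0112,0,0,-0.0005,1],
  ],
)

```text
time: 19.5
eef_pos: [437.5, -170.6, 74.5]
tool_rot: [2.721, 0.002, 1.906]
force: [0.3, 0.8, -2.8]
opening: 2.9
finger_force: 40.0
```

Request:
send_rows(
  series=[
    [0,-0.005,0.0112,0,0,-0.0005,1],
    [0,-0.0007,0.0016,0,0,0,1],
    [0,-0.0007,0.0016,0,0,0,1],
    [0,0,0,0,0,0,1],
  ],
)

```text
time: 20.0
eef_pos: [437.6, -171.0, 59.3]
tool_rot: [2.721, 0.002, 1.906]
force: [-0.4, 0.1, -1.8]
opening: 3.1
finger_force: 40.0
```

Run:
```python
from k import *
s=r.state();print(s['eef_pos'],s['tool_rot'].round(4),s['force'].round(1),place(0.335,und=4)[0])
p,d=r.read_camera("top");C=cam("top")
for t in ["tray_top","mat","syringe"]:
    for q in r.spot_point("top",t)[:1]:
        v,u=q["position"];print(t,q["score"],ray(C,u,v,8).round(1))
a=p[150:310,250:470]
cv2.imwrite("pics/c6.png",cv2.resize(a,None,fx=2.5,fy=2.5))
```

```text
[ 437.60706714 -170.99826679   59.27922666] [2.7206e+00 2.4000e-03 1.9061e+00] [-0.4  0.1 -1.8] [ 441.29671695 -170.00516295   51.48127275]
```

View pics/c6.png

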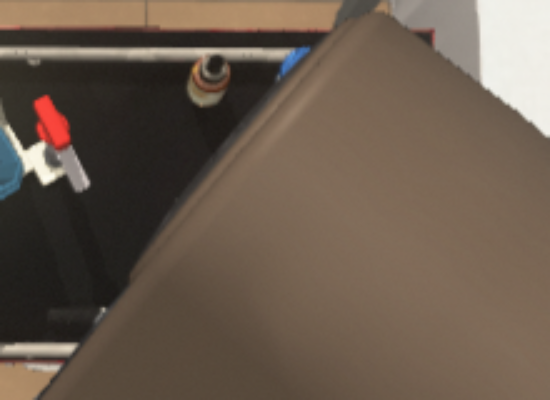

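The arm hides the mat in the top view, so I'll finish lowering on force feedback.

Request:
send_rows(
  series=[
    [0,-0.0006,0.0014,0,0,0,1],
    [0,-0.0006,0.0014,0,0,0,1],
    [0,-0.0006,0.0014,0,0,0,1],
    [0,-0.0006,0.0014,0,0,0,1],
    [0,0,0,0,0,0,1],
  ],
)

```text
time: 20.82
eef_pos: [437.5, -171.0, 52.7]
tool_rot: [2.721, 0.002, 1.906]
force: [0.7, 0.2, -1.7]
opening: 3.2
finger_force: 40.0
```

Request:
send_rows(
  series=[
    [0,-0.0004,0.0009,0,0,0,1],
    [0,0,0,0,0,0,1],
  ],
)

```text
time: 21.08
eef_pos: [437.6, -171.0, 52.0]
tool_rot: [2.721, 0.002, 1.906]
force: [-0.9, -1.0, 0.1]
opening: 3.0
finger_force: 40.0
```

Request:
send_rows(
  series=[
    [0,-0.0004,0.0009,0,0,0,1],
    [0,0,0,0,0,0,1],
  ],
)

```text
time: 21.32
eef_pos: [437.6, -171.0, 51.8]
tool_rot: [2.719, 0.003, 1.906]
force: [-7.4, -1.2, 16.6]
opening: 2.6
finger_force: 40.0
```

Request:
send_rows(
  series=[
    [0,-0.0002,0.0005,0,0,0,1],
    [0,0,0,0,0,0,1],
  ],
)

```text
time: 21.58
eef_pos: [437.6, -171.0, 51.7]
tool_rot: [2.719, 0.003, 1.906]
force: [-13.1, -1.5, 26.5]
opening: 2.4
finger_force: 40.0
```

Request:
send_rows(
  series=[
    [0,0.0003,-0.0007,0,0,0,1],
    [0,0,0,0,0,0,0.6],
    [0,0,0,0,0,0,0.6],
    [0,0,0,0,0,0,0.6],
    [0,0,0,0,0,0,0.6],
  ],
)

```text
time: 22.2
eef_pos: [437.6, -171.0, 51.0]
tool_rot: [2.721, 0.002, 1.906]
force: [0.8, -0.5, -0.4]
opening: 19.0
finger_force: 0.0
```

Request:
send_rows(
  series=[
    [0,0,-0.01,0,0,0,0.6],
    [0,0,-0.02,0,0,0,0.6],
    [0,0,-0.02,0,0,0,0.6],
    [0,0,-0.03,0,0,0,0.6],
    [0,0,-0.03,0,0,0,0.6],
    [0,0,-0.02,0,0,0,0.6],
    [0,0,0,0,0,0,0.6],
  ],
)

```text
time: 23.08
eef_pos: [387.4, -188.7, 170.7]
tool_rot: [2.72, 0.004, 1.905]
force: [0.7, 0.3, 0.4]
opening: 18.8
finger_force: 0.0
```

Run:
```python
from h import *
s=r.state();print(s["time"],s["eef_pos"].round(1),s["force"].round(1))
C=cam("wrist",s);p,d=r.read_camera("wrist");cv2.imwrite("pics/w7.png",p)
T,f,cx,cy=C;vv,uu=np.mgrid[0:420,0:560]
P=np.stack([(uu-cx)/f*d,(vv-cy)/f*d,d],-1)@T[:3,:3].T+T[:3,3]
hsv=cv2.cvtColor(p,cv2.COLOR_BGR2HSV)
b=(hsv[...,0]>90)&(hsv[...,0]<125)&(hsv[...,1]>80)&(abs(P[...,2]-46)<4)&(d>0)&(P[...,0]<565)
if b.sum()>30: print("rim",b.sum(),cv2.minAreaRect(P[b][:,:2].astype(np.float32)))
for t in ["tray_top","mat","syringe"]:
    for q in r.spot_point("wrist",t)[:1]:
        v,u=q["position"];print(t,q["score"],ray(C,u,v,4).round(1))
```

```text
23.075 [ 387.4 -188.7  170.7] [0.7 0.3 0.4]
rim 2079 ((480.664306640625, -157.3789825439453), (91.47383117675781, 150.92088317871094), 19.31883430480957)
tray_top 0.93 [ 482.2 -155.9    4. ]
syringe 0.63 [ 484.5 -158.9    4. ]
```

View pics/w7.png

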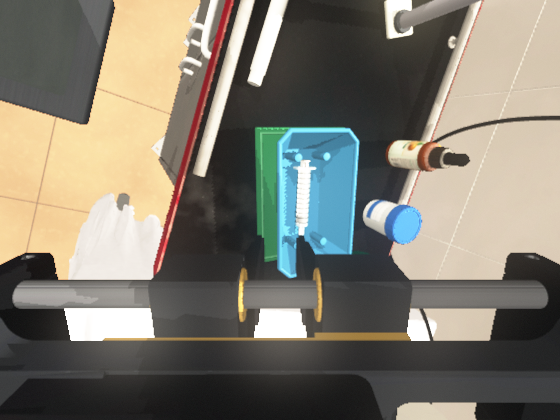

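The picture shows the tray standing on the mat (rim around (318,200)) with the syringe inside at (303,195), and the gripper is clear. Its centre is about 4 mm from the mat's, and it is lined up.

```bash
python3 -c "
from cell import r
print(r.hand_in())"
```

```text
the job is handed in; nothing more can be done
None
```

I turned the clamp to about 1.5 rad, lifted out only the top tray with the syringe in it, and set it on the mat about 4 mm off centre and lined up before letting go; the job is handed in at about 23 s, and no verdict came back.

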